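Empty the pot of grinding balls from the scale

TASK

Lift the handled steel pot off the bench scale, tip it over the aluminium tray so that all three grinding balls land in the tray, then set the empty pot down (do not drop it) upright on the cork mat, its whole base on the mat. Leave the other things on the bench where they are.

Things in the scene. Friction and masses are not known exactly. Their poses are not given: they have to be found in the camera images.
- pot: Open steel pot: round, widely flared, 62 tall, 76 diameter at the base, 150 at the rim, wall and floor 4 thick, about 220 g, with one straight metal handle. Origin: centre of the underside; z up out of the mouth; x along the handle, away from the pot. Handle: level bar 14 wide (y), 18 high (z), centre line 50 above the underside; its free part runs from 75 to 160 from the pot's axis.
- pot_grip (a point): The middle of the free part of the pot's handle: 118 from the pot's axis, 50 above its underside, in the centre of the bar. Axes as the pot's.
- scale: The bench scale: a white box 200 (x) x 180 (y) x 42 high, fixed, with a round steel platform, 136 diameter, whose top is 60 above the bench. Origin: centre of its underside on the bench; z up; its display strip is on the -x side. The pot starts on the platform.
- platform (a point): Centre of the top of the scale's platform, 60 above the bench.
- tray: The open aluminium tray: 220 (x) x 200 (y) x 50 high outside, walls and floor 5 thick, fixed. Origin: centre of its underside on the bench; z up.
- mat: The square cork mat, 160 x 160 x 6 thick, fixed flat on the bench. Origin: centre of its underside; z up; x and y along its sides.
- ball0_center (a point): Centre of one of three white ceramic grinding balls, 28 diameter, 40 g, lying loose in the pot at the start.
- ball1_center (a point): Centre of one of three white ceramic grinding balls, 28 diameter, 40 g, lying loose in the pot at the start.
- ball2_center (a point): Centre of one of three white ceramic grinding balls, 28 diameter, 40 g, lying loose in the pot at the start.
- brush: Bystander, not to be moved: a hand brush, 150 long, lying flat along x between the task's things; origin at its middle on the bench.
- screwdriver: Bystander, not to be moved: a screwdriver, 160 long, lying flat along x between the task's things; origin at its middle on the bench.
- wash_bottle: Bystander, not to be moved: a white plastic bottle, 60 diameter, 120 tall; origin under its centre.
- beaker: Bystander, not to be moved: an open glass beaker without a handle, 70 diameter, 85 tall; origin under its centre.
- mug: Bystander, not to be moved: a white ceramic mug, 80 diameter, 90 tall; origin under its centre.

How it is judged:
By the outcome, as a careful person would: the job done as asked, in the order asked, and still so for the second after the job is handed in, with the robot touching nothing.
It also fails if it takes over 64 s, if anything falls off the work surface, if the arm or the gripper's body presses on something with over 40 N, if the wrist force passes 120 N, or if a joint passes its speed limit or range.

ROBOT

A 6-joint arm with a two-finger parallel gripper is mounted at the origin on the work surface. World frame = base frame: x ahead of the robot, y to its left, z up, the work surface at z = 0. Lengths are in m, angles in rad, forces in N, time in s.
With the tool pointing down it reaches from about 0.275 to 0.775 m from the base axis. Payload 14.6 kg.
Tool frame: the origin (TCP) lies where the fingers leave the gripper's body, on its centre line; the fingertips stand 73 mm ahead of it and the grasp point (between the pads) lies 54 mm ahead of it; z points along the fingers, y is the line along which they close (so a half turn about z gives the same grasp; the last joint's range is limited). The gripper opens to 85 mm and grips with 20 to 120 N. Pads are 22 mm wide; open, the fingers measure 114 mm over their backs; the gripper's body (76 mm by 85 mm) begins 54 mm behind the grasp point. The pads swing forward as they close: fully open they stand 13 mm farther back than shut.
Start: joints at [-1.339, 0.263, -0.048, 1.259, 0, 1.415], TCP at [0.198, -0.486, 0.304] pointing down, gripper open.
Joint ranges: [-2.65, 2.65], [-0.89, 1.7], [-1.18, 1.37], [-2.13, 2.11], [-1.35, 1.29], [-3.14, 3.14]. Speed limits (rad/s): [1.89, 1.89, 2.57, 2.79, 3.14, 3.14].

INTERFACE

Orientations are given as [roll, pitch, yaw] about the fixed x, y, z axes, in that order (R = Rz(yaw) Ry(pitch) Rx(roll)).
In Python, from bench import env, cams gives the robot as it stands.
- The arm moves only by the tool arm_command, never from a script. Its argument "steps" is a list of rows, each a list of 5 numbers: the finger opening in cm, from 0 to 8.54, then the shift along the tool's x, y, z in cm, then the turn about the tool's z in rad. In form: [[jaw, x, y, z, turn], ...]. A call has 1 to 8 rows; each row is the pose to reach, as a shift and turn from the pose commanded when the call began, along the tool's axes at that moment; what a row does not reach only later rows make up. A row lasts 1/12 s, in which the tool goes at most 41.7 mm and 7.16 degrees, less where a joint would pass 70% of its speed; a pose out of reach is approached as far as the arm can. A call with a gripper value outside its range is refused whole. The fingers move at their own pace and stop on an object; "force" is the grip in N (left out, the last holds). Time passes only in rows, so rows that repeat a pose let the fingers close. It gives the time, the measured TCP pose, the force, the opening and the grip force at its end, in the units of the state.
- env.observe(): the state, without advancing time (a new reading comes with each control period).
- cams.grab_frame(name): name is "scene" or "side" or "wrist"; returns a dict with "pixels" (384x512x3 uint8, red, green, blue), "range_z" (384x512 float32, m along the optical axis (not along the pixel's ray), 0 where there is no reading), "fx", "fy", "cx", "cy" (pixels), "R" (3x3) and "t" (3): a world point X has camera coordinates R X + t; the wrist camera has in their place "tool_from_camera" (4x4, takes a point from camera to tool coordinates, whose origin is the TCP and whose axes are the flange's). Camera axes: x right, y down, z forward; pixel columns grow to the right and rows downward; lengths in m; the calibration is good to about 2 mm. The wrist camera is an equidistant fisheye: a pixel r from the principal point sees the ray r / f radians off the axis. A picture is of the moment at which its call begins: read the wrist's pose just before it.
- env.close_job(): hands the job in; it is judged then, once.
The state is a dict: "time_s": time; "joint_positions": joint angles; "joint_vel": joint speeds; "tau": joint torques, N m; "position": TCP position; "tool_rot": TCP orientation; "force": force on the tool from outside, world axes, zero at the start; "torque": the same for the moment, N m; "opening": opening from 0.0 (shut) to 1.0 (fully open); "gripper_force": force on a finger pad.
Only numpy, scipy, OpenCV 4.12 (cv2) and the standard library are available. Lean on these libraries where they do the work, as an engineer would, in place of code of your own. Each camera call takes 0.05 s, during which the arm holds its last target. There are 200 camera calls.

## Working session

There is one attempt and no reset: what is moved stays moved. The work goes in short steps, Python scripts to look and compute and a tool call to move; the robot and the scene stay as the last step left them, time stands still between calls to the robot, and variables do not carry over. Pictures are saved under pics/ and viewed, at most 10 in all, crops included, and the job is handed in when it is done.

Besides the shell and the picture viewer there is one more tool, called after "Request:" as name(argument=value, ...), one argument or row to a line, values as JSON. arm_command: Moves the arm, as the interface text tells. Its arguments: {"type":"object","properties":{"steps":{"type":"array","items":{"type":"array","items":{"type":"number"}}},"force":{"type":"number"}},"required":["steps"]}

```bash
ls; mkdir -p pics; python3 - <<'E'
from bench import env,cams
import cv2,numpy as np
s=env.observe();print({k:np.round(v,3).tolist() for k,v in s.items()})
ims=[]
for n in("scene","side"):
    f=cams.grab_frame(n);np.savez(f"{n}.npz",**f)
    cv2.imwrite(f"pics/{n}.png",f["pixels"][...,::-1])
    print(n,np.round(-f["R"].T@f["t"],3),f["fx"],(f["range_z"]>0).mean())
E
```

```text
pics
{'time_s': 0.0, 'joint_positions': [-1.339, 0.264, -0.049, 1.259, -0.0, 1.415], 'joint_vel': [-0.0, -0.001, 0.0, -0.0, -0.001, -0.002], 'tau': [-0.0, -63.762, 38.456, 0.014, -0.0, 0.0], 'position': [0.198, -0.486, 0.303], 'tool_rot': [-3.14, -0.0, 0.387], 'force': [0.24, -0.257, 0.401], 'torque': [-0.002, -0.007, 0.052], 'gripper_force': 0.0, 'opening': 1.0}
scene [ 0.944 -0.667  1.163] 443.0143542728919 0.9960276285807291
side [ 0.254 -0.806  0.886] 384.7390196810946 0.9958241780598959
```

View pics/scene.png

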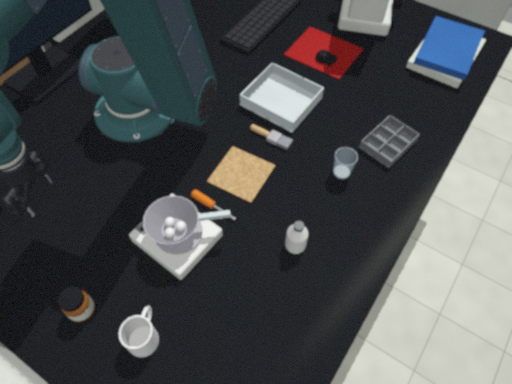

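View pics/side.png

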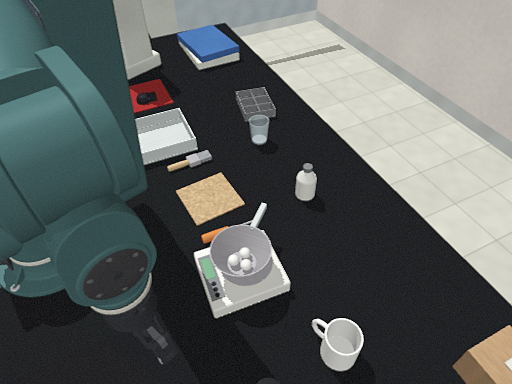

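Scene view: pot at (170,222) with handle to (228,213), tray at (282,97), mat at (241,173), with the brush and orange screwdriver between them. The side view agrees. The tool can only shift and yaw, so I'll have to tip the pot by letting the handle pivot between the pads under a reduced grip.

```bash
cat > h.py <<'E'
import numpy as np,cv2
def cloud(f):
    v,u=np.mgrid[:384,:512];z=np.asarray(f["range_z"])
    P=np.stack([(u-f["cx"])/f["fx"]*z,(v-f["cy"])/f["fy"]*z,z],-1)
    P=(P-f["t"])@f["R"]; P[z<=0]=np.nan
    return P
E
python3 - <<'E'
from h import *
for n in("scene","side"):
    f=np.load(n+".npz");P=cloud(f);hsv=cv2.cvtColor(f["pixels"],cv2.COLOR_RGB2HSV);H,S,V=[hsv[...,i] for i in range(3)]
    print("==",n)
    # mat: cork hue, low
    m=(H>8)&(H<25)&(S>60)&(V>110)&(abs(P[...,2]-.006)<.006)
    k,l,st,c=cv2.connectedComponentsWithStats(m.astype(np.uint8));i=1+np.argmax(st[1:,4]);q=P[l==i]
    print("mat",np.nanmedian(q[:,2]),cv2.minAreaRect(q[:,:2].astype(np.float32)*1000))
    z=P[...,2]
    # objects above 15mm within the region
    m=(z>.03)&(z<.2)&(P[...,0]>.2)&(abs(P[...,1])<.6)&(S<70)&(V>70)
    k,l,st,c=cv2.connectedComponentsWithStats(m.astype(np.uint8))
    for i in range(1,k):
        if st[i,4]>100:
            q=P[l==i];print(st[i,4],np.round(c[i]),"z",np.round(np.percentile(q[:,2],[5,50,98]),3),"rect",[np.round(a) for a in cv2.minAreaRect(q[:,:2].astype(np.float32)*1000)])
    # tray rim
    w=np.array([310,105]); 
    # pot: z 0.095..0.13
    m=(z>.095)&(z<.135)&(P[...,0]>.2)&(P[...,1]<0)
    k,l,st,c=cv2.connectedComponentsWithStats(m.astype(np.uint8))
    for i in range(1,k):
        if st[i,4]>60:
            q=P[l==i];print("hi",st[i],"min",np.round(q.min(0),3),"max",np.round(q.max(0),3))
    # orange / brush
    m=(H<14)&(S>150)&(V>120)&(z<.05)&(z>.004)&(P[...,0]<.9)&(P[...,1]>-.4)&(P[...,1]<.4)
    if m.sum(): print("orange",P[m].min(0),P[m].max(0))
E
```

```text
== scene
mat 0.005119570757827537 ((463.141357421875, -12.236000061035156), (165.8720703125, 167.57745361328125), 5.024103164672852)
833 [282.  94.] z [0.031 0.043 0.052] rect [array([404., 326.]), array([210., 223.]), np.float64(89.0)]
244 [389. 139.] z [0.03  0.034 0.04 ] rect [array([802., 360.]), array([166., 122.]), np.float64(79.0)]
469 [345. 160.] z [0.035 0.062 0.086] rect [array([728., 172.]), array([69., 68.]), np.float64(64.0)]
4400 [177. 232.] z [0.037 0.063 0.121] rect [array([ 451., -295.]), array([206., 215.]), np.float64(86.0)]
493 [297. 236.] z [0.037 0.083 0.121] rect [array([ 740., -137.]), array([59., 50.]), np.float64(28.0)]
530 [141. 327.] z [0.034 0.068 0.092] rect [array([ 559., -562.]), array([86., 79.]), np.float64(82.0)]
hi [166 115  34  11  68] min [ 0.201 -0.037  0.108] max [ 0.301 -0.     0.134]
hi [ 143  196   88   49 1200] min [ 0.367 -0.383  0.095] max [ 0.565 -0.199  0.125]
hi [293 221  12  14 125] min [ 0.722 -0.148  0.095] max [ 0.754 -0.117  0.125]
hi [  0 348  41  36 130] min [ 0.321 -0.791  0.095] max [ 0.467 -0.79   0.135]
orange [ 0.38885626 -
[... 342 characters left out ...]
ct [array([725., 169.]), array([69., 71.]), np.float64(1.0)]
476 [306. 180.] z [0.035 0.078 0.12 ] rect [array([ 730., -143.]), array([45., 58.]), np.float64(71.0)]
5425 [241. 265.] z [0.039 0.062 0.122] rect [array([ 445., -297.]), array([205., 214.]), np.float64(86.0)]
771 [337. 332.] z [0.034 0.069 0.091] rect [array([ 551., -558.]), array([84., 80.]), np.float64(90.0)]
hi [302 163  11  13 109] min [ 0.717 -0.151  0.095] max [ 0.747 -0.122  0.121]
hi [123 185  25  17 111] min [ 0.224 -0.031  0.097] max [ 0.294 -0.001  0.135]
hi [ 210  203   62   74 1352] min [ 0.366 -0.386  0.095] max [ 0.56  -0.203  0.124]
orange [ 0.38462083 -0.17852269  0.00862074] [ 0.46068506 -0.15374233  0.02953075]
```

```bash
python3 - <<'E'
from h import *
from scipy.optimize import least_squares
for n in("scene","side"):
    f=np.load(n+".npz");P=cloud(f);z=P[...,2]
    q=P[(z>.116)&(z<.13)&(P[...,0]>.3)&(P[...,0]<.6)&(P[...,1]<-.18)&(P[...,1]>-.42)]
    c=np.array([.44,-.305])
    for _ in range(5):
        r=np.hypot(*(q[:,:2]-c).T);s=q[abs(r-.073)<.006]
        c=least_squares(lambda c:np.hypot(*(s[:,:2]-c[:2]).T)-.0735,c).x
    h=P[(z>.1)&(z<.125)&(P[...,0]>.3)&(P[...,0]<.62)&(P[...,1]<-.15)&(P[...,1]>-.42)]
    r=np.hypot(*(h[:,:2]-c).T);h=h[(r>.085)]
    top=h[h[:,2]>.114]
    vx,vy,x0,y0=cv2.fitLine(top[:,:2].astype(np.float32),cv2.DIST_L2,0,.01,.01).ravel()
    a=np.arctan2(vy,vx);u=np.array([vx,vy])
    print(n,"c",c,len(s),"handle n",len(h),len(top),"dir",a,"rmax",r.max(),"ztop",np.median(top[:,2]),"bearing",np.arctan2(*(top[:,:2].mean(0)-c)[::-1]),
     "axis offs",np.cross(u,c-[x0,y0]),"grip",c+.118*u*np.sign(u@([x0,y0]-c)))
    # balls: bright within pot
E
```

```text
scene c [ 0.44454857 -0.31004596] 338 handle n 191 123 dir 0.7337098 rmax 0.1587624284560914 ztop 0.11744507387409214 bearing 0.7469474096835395 axis offs -0.0016268478198938965 grip [ 0.53218662 -0.23102968]
side c [ 0.43967496 -0.31226102] 416 handle n 152 124 dir 0.75100464 rmax 0.15982443775838412 ztop 0.11780295098380113 bearing 0.7441672078185656 axis offs 0.0008319502031866391 grip [ 0.5259334  -0.23174096]<stdin>:16: DeprecationWarning: Arrays of 2-dimensional vectors are deprecated. Use arrays of 3-dimensional vectors instead. (deprecated in NumPy 2.0)
```

Request:
arm_command(
  steps=[
    [5, 40.6, -11.2, 0, -0.357],
    [5, 40.6, -11.2, 0, -0.357],
    [5, 40.6, -11.2, 0, -0.357],
    [5, 40.6, -11.2, 0, -0.357],
    [5, 40.6, -11.2, 0, -0.357],
    [5, 40.6, -11.2, 0, -0.357],
    [5, 40.6, -11.2, 0, -0.357],
    [5, 40.6, -11.2, 0, -0.357],
  ],
  force=120,
)

```text
time_s: 0.77
position: [0.4635, -0.2812, 0.3038]
tool_rot: [-3.141, 0.0, 0.744]
force: [0.7, -1.5, 0.5]
opening: 0.586
gripper_force: 0.0
```

Request:
arm_command(
  steps=[
    [5, 0, 0, 0, 0],
    [5, 0, 0, 0, 0],
    [5, 0, 0, 0, 0],
  ],
)

```text
time_s: 1.02
position: [0.462, -0.2828, 0.3036]
tool_rot: [-3.141, 0.0, 0.745]
force: [0.5, 0.4, 0.3]
opening: 0.582
gripper_force: 0.0
```

Request:
arm_command(
  steps=[
    [5, 4, 0.7, 0, 0],
    [5, 8.8, 0.7, 2, 0],
    [5, 8.8, 0.7, 5, 0],
    [5, 8.8, 0.7, 6, 0],
    [5, 8.8, 0.7, 6, 0],
    [5, 8.8, 0.7, 6, 0],
  ],
)

```text
time_s: 1.52
position: [0.5308, -0.2294, 0.244]
tool_rot: [-3.141, 0.0, 0.742]
force: [-0.1, -0.7, 0.7]
opening: 0.584
gripper_force: 0.0
```

```bash
python3 - <<'E'
from bench import env,cams
import numpy as np,cv2
s=env.observe();f=cams.grab_frame("wrist")
print(s["position"],s["tool_rot"]);np.savez("w1.npz",**f)
print(f["tool_from_camera"].round(3),f["fx"],f["cx"],f["cy"])
cv2.imwrite("pics/w1.png",f["pixels"][...,::-1])
E
```

```text
[ 0.53083437 -0.22943966  0.24401992] [-3.14083662e+00  4.02687129e-04  7.42209107e-01]
[[-0.    -0.959 -0.283  0.071]
 [ 1.    -0.     0.     0.001]
 [-0.    -0.283  0.959 -0.069]
 [ 0.     0.     0.     1.   ]] 297.3186396354542 258.8407853958374 196.33650619992835
```

View pics/w1.png

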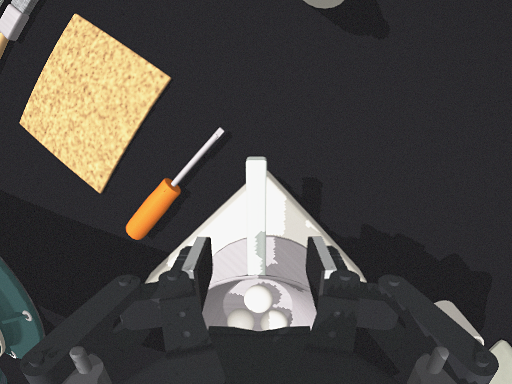

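The wrist view shows the handle as a vertical bar at column 257, centred between the pads (about 200 and 320). I'll go down and grip.

Request:
arm_command(
  steps=[
    [5, 0, 0, 3, 0],
    [5, 0, 0, 6, 0],
    [5, 0, 0, 8, 0],
    [5, 0, 0, 8, 0],
    [0, 0, 0, 8, 0],
    [0, 0, 0, 8, 0],
    [0, 0, 0, 8, 0],
    [0, 0, 0, 8, 0],
  ],
  force=120,
)

```text
time_s: 2.23
position: [0.5323, -0.2289, 0.1656]
tool_rot: [3.139, -0.001, 0.744]
force: [0.4, 0.9, 5.0]
opening: 0.136
gripper_force: 117.0
```

Request:
arm_command(
  steps=[
    [0, 0, 0, 0, 0],
    [0, 0, 0, 0, 0],
    [0, 0, 0, 0, 0],
    [0, 0, 0, 0, 0],
  ],
)

```text
time_s: 2.57
position: [0.5324, -0.2288, 0.1652]
tool_rot: [3.139, -0.001, 0.744]
force: [1.1, 1.2, 6.2]
opening: 0.136
gripper_force: 117.3
```

Request:
arm_command(
  steps=[
    [0, 0, 0, -0.5, 0],
    [0, 0, 0, -1.5, 0],
    [0, 0, 0, -3, 0],
    [0, 0, 0, -5, 0],
    [0, 0, 0, -7, 0],
    [0, 0, 0, -9, 0],
    [0, 0, 0, -11, 0],
    [0, 0, 0, -12, 0],
  ],
)

```text
time_s: 3.23
position: [0.5319, -0.2285, 0.2871]
tool_rot: [3.139, -0.001, 0.744]
force: [-0.0, -0.8, -3.8]
opening: 0.138
gripper_force: 117.4
```

Request:
arm_command(
  steps=[
    [0, 0, 0, -1, 0],
    [0, 0, 0, -2.5, 0],
    [0, 0, 0, -4, 0],
    [0, 0, 0, -5, 0],
    [0, 0, 0, -5, 0],
    [0, 0, 0, -5, 0],
  ],
)

```text
time_s: 3.73
position: [0.5317, -0.2284, 0.3344]
tool_rot: [3.141, -0.0, 0.744]
force: [-0.0, -0.6, -3.5]
opening: 0.141
gripper_force: 117.4
```

```bash
python3 - <<'E'
from bench import env,cams
import numpy as np,cv2
s=env.observe();f=cams.grab_frame("side");g=cams.grab_frame("scene")
print(s["position"],s["tool_rot"],s["force"],s["joint_positions"])
cv2.imwrite("pics/lift.png",np.hstack([f["pixels"][100:,100:400],g["pixels"][100:,50:350]])[...,::-1])
E
```

```text
[ 0.53172037 -0.22844682  0.33444596] [ 3.14072920e+00 -4.71059503e-04  7.43818318e-01] [-0.03514785 -0.62848814 -3.54529364] [-5.46645852e-01  3.51056260e-01  1.63860502e-01  1.38264049e+00
  2.13773777e-04  1.85112879e+00]
```

View pics/lift.png

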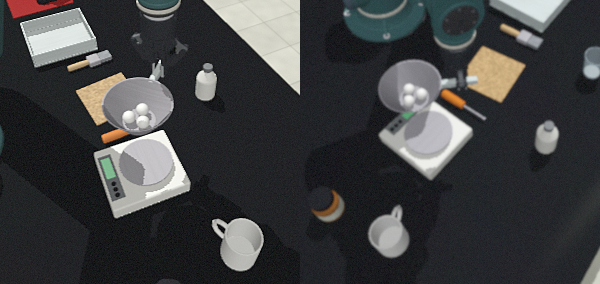

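The pot is lifted level with all three balls in it (side crop, around (138,115)). Next I'll carry it to the tray.

Request:
arm_command(
  steps=[
    [0, 0.4, -0.7, 0, 0],
    [0, 1.3, -2.1, 0, 0],
    [0, 2.6, -4.3, 0, 0],
    [0, 4.2, -6.8, 0, 0],
    [0, 5.7, -9.4, 0, 0],
    [0, 7.3, -12, 0, 0],
    [0, 8.9, -14.5, 0, 0],
    [0, 10.4, -17.1, 0, 0],
  ],
)

```text
time_s: 4.5
position: [0.4912, -0.0298, 0.3337]
tool_rot: [-3.141, -0.0, 0.744]
force: [1.4, 0.6, -3.9]
opening: 0.139
gripper_force: 117.5
```

Request:
arm_command(
  steps=[
    [0, 1.6, -2.6, 0, 0],
    [0, 3.1, -5.1, 0, 0],
    [0, 4.7, -7.7, 0, 0],
    [0, 6.3, -10.3, 0, 0],
    [0, 7.8, -12.8, 0, 0],
    [0, 9.4, -15.4, 0, 0],
    [0, 11, -18, 0, 0],
    [0, 12.5, -20.5, 0, 0],
  ],
)

```text
time_s: 5.17
position: [0.4438, 0.2054, 0.3338]
tool_rot: [-3.141, 0.0, 0.744]
force: [0.7, 0.9, -2.4]
opening: 0.137
gripper_force: 117.5
```

Request:
arm_command(
  steps=[
    [0, 1.6, -2.6, 0, 0],
    [0, 3.1, -5.1, 0, 0],
    [0, 4.7, -7.7, 0, 0],
    [0, 6.3, -10.3, 0, 0],
    [0, 7.8, -12.8, 0, 0],
    [0, 9.4, -15.4, 0, 0],
    [0, 10.4, -17, 0, 0],
    [0, 11, -17.9, 0, 0],
  ],
)

```text
time_s: 5.83
position: [0.4034, 0.4117, 0.3335]
tool_rot: [-3.141, 0.0, 0.746]
force: [-0.1, 0.8, -3.0]
opening: 0.137
gripper_force: 117.6
```

Request:
arm_command(
  steps=[
    [0, 0, 0, 0, -0.05],
    [0, 0, 0, 0, -0.15],
    [0, 0, 0, 0, -0.27],
    [0, 0, 0, 0, -0.39],
    [0, 0, 0, 0, -0.51],
    [0, 0, 0, 0, -0.63],
    [0, 0, 0, 0, -0.75],
    [0, 0, 0, 0, -0.826],
  ],
)

```text
time_s: 6.5
position: [0.4046, 0.4092, 0.3338]
tool_rot: [-3.141, 0.0, 1.576]
force: [0.1, 0.7, -3.3]
opening: 0.137
gripper_force: 117.5
```

Request:
arm_command(
  steps=[
    [0, 0, 0, 0, 0],
    [0, 0, 0, 0, 0],
    [0, 0, 0, 0, 0],
  ],
)

```text
time_s: 6.75
position: [0.405, 0.4093, 0.3339]
tool_rot: [-3.141, 0.0, 1.567]
force: [1.2, 0.2, -3.6]
opening: 0.136
gripper_force: 117.6
```

Request:
arm_command(
  steps=[
    [0, 0, 0, 0.5, 0],
    [0, 0, 0, 1, 0],
    [0, 0, 0, 1, 0],
  ],
  force=45,
)

```text
time_s: 7.0
position: [0.4051, 0.4093, 0.3226]
tool_rot: [-3.14, 0.001, 1.569]
force: [0.2, -0.2, -4.1]
opening: 0.14
gripper_force: 117.6
```

```bash
cat > look.py <<'E'
import sys
from bench import env,cams
import numpy as np,cv2
s=env.observe();print(s["time_s"],np.round(s["position"],4),"tq",np.round(s["torque"],3),"F",np.round(s["force"],2),s["opening"],s["gripper_force"])
if len(sys.argv)>1:
    f=cams.grab_frame("side");g=cams.grab_frame("scene");w=cams.grab_frame("wrist")
    np.savez("last.npz",side=f["pixels"],**{"z_side":f["range_z"]})
    cv2.imwrite(f"pics/{sys.argv[1]}.png",np.vstack([np.hstack([cv2.resize(f["pixels"][50:250,80:330],None,fx=1.2,fy=1.2),g["pixels"][:240,170:470]]),cv2.resize(w["pixels"],None,fx=600/512,fy=.85)[:330]])[...,::-1])
E
python3 look.py
```

```text
7.0 [0.4051 0.4093 0.3226] tq [ 0.325  0.004 -0.099] F [ 0.23 -0.23 -4.05] 0.13983141542292887 117.58314728736877
```

Request:
arm_command(
  steps=[
    [0, 0, 0, 0, 0],
    [0, 0, 0, 0, 0],
    [0, 0, 0, 0, 0],
  ],
  force=30,
)

```text
time_s: 7.25
position: [0.4054, 0.4095, 0.324]
tool_rot: [3.141, -0.0, 1.57]
force: [0.3, -0.1, -2.7]
opening: 0.136
gripper_force: 117.6
```

```bash
python3 look.py
```

```text
7.25 [0.4054 0.4095 0.324 ] tq [ 0.439  0.026 -0.009] F [ 0.3  -0.07 -2.67] 0.13584582475232748 117.57064461708069
```

Request:
arm_command(
  steps=[
    [0, 0, 0, 0, 0],
    [0, 0, 0, 0, 0],
    [0, 0, 0, 0, 0],
  ],
  force=20,
)

```text
time_s: 7.5
position: [0.4054, 0.4095, 0.324]
tool_rot: [3.141, -0.0, 1.57]
force: [0.1, -0.5, -3.5]
opening: 0.137
gripper_force: 117.6
```

```bash
python3 look.py p20
```

```text
7.5 [0.4054 0.4095 0.324 ] tq [ 0.412  0.04  -0.067] F [ 0.14 -0.51 -3.54] 0.13718955623041643 117.57212519645691
```

View pics/p20.png

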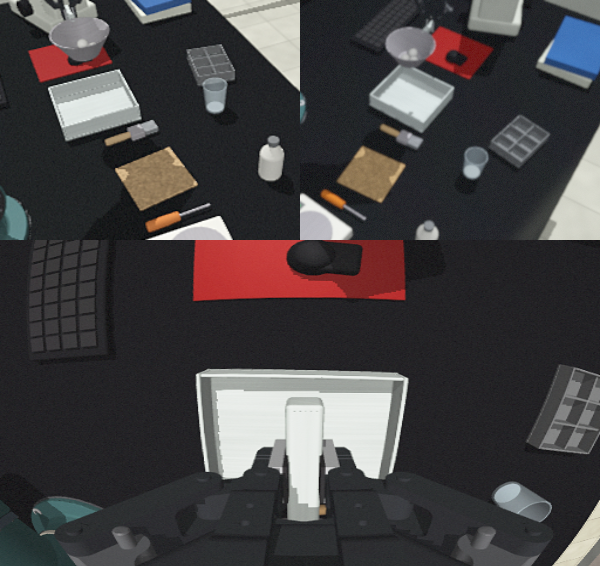

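The grip force didn't change (117.6 N), so the setting may only take effect with a new jaw target. I'll try a slightly different one.

Request:
arm_command(
  steps=[
    [0.3, 0, 0, 0, 0],
    [0.3, 0, 0, 0, 0],
  ],
  force=60,
)

```text
time_s: 7.82
position: [0.4054, 0.4095, 0.3239]
tool_rot: [3.142, 0.0, 1.57]
force: [-0.7, -0.8, -3.0]
opening: 0.133
gripper_force: 117.6
```

```bash
python3 look.py
```

```text
7.8167 [0.4054 0.4095 0.3239] tq [ 0.411 -0.023  0.053] F [-0.71 -0.83 -2.98] 0.13290151826264068 117.5725507736206
```

Request:
arm_command(
  steps=[
    [1.1, 0, 0, 0, 0],
    [1.1, 0, 0, 0, 0],
  ],
  force=20,
)

```text
time_s: 7.98
position: [0.4054, 0.4095, 0.3239]
tool_rot: [3.142, -0.0, 1.57]
force: [-0.0, -0.2, -2.9]
opening: 0.136
gripper_force: 117.6
```

```bash
python3 look.py
```

```text
7.9833 [0.4054 0.4095 0.3239] tq [ 0.475 -0.052  0.004] F [-0.01 -0.18 -2.88] 0.13579111331464566 117.57213592529297
```

Request:
arm_command(
  steps=[
    [1.18, 0, 0, 0, 0],
    [1.18, 0, 0, 0, 0],
  ],
  force=20,
)

```text
time_s: 8.15
position: [0.4054, 0.4095, 0.3239]
tool_rot: [-3.142, -0.0, 1.57]
force: [-0.8, 0.7, -3.9]
opening: 0.146
gripper_force: 97.6
```

```bash
python3 look.py
```

```text
8.15 [0.4054 0.4095 0.3239] tq [ 0.462 -0.022 -0.003] F [-0.83  0.67 -3.94] 0.14555043306415089 97.57510542869568
```

Request:
arm_command(
  steps=[
    [1.22, 0, 0, 0, 0],
  ],
)

```text
time_s: 8.23
position: [0.4054, 0.4095, 0.3239]
tool_rot: [3.142, -0.0, 1.57]
force: [0.3, 0.7, -3.2]
opening: 0.147
gripper_force: 80.0
```

```bash
python3 look.py
```

```text
8.2333 [0.4054 0.4095 0.3239] tq [ 0.349 -0.012  0.013] F [ 0.27  0.75 -3.24] 0.14658245895183206 79.96212244033813
```

Opening in small steps unloads the grip gradually (98 N, then 80 N). I'll continue that way.

Request:
arm_command(
  steps=[
    [1.25, 0, 0, 0, 0],
    [1.25, 0, 0, 0, 0],
  ],
)

```text
time_s: 8.4
position: [0.4054, 0.4095, 0.3239]
tool_rot: [3.142, 0.0, 1.57]
force: [-0.0, -0.7, -4.8]
opening: 0.149
gripper_force: 66.7
```

Request:
arm_command(
  steps=[
    [1.28, 0, 0, 0, 0],
    [1.28, 0, 0, 0, 0],
  ],
)

```text
time_s: 8.57
position: [0.4054, 0.4095, 0.3239]
tool_rot: [-3.142, 0.0, 1.57]
force: [0.0, 0.5, -3.8]
opening: 0.152
gripper_force: 53.5
```

```bash
python3 look.py
```

```text
8.5667 [0.4054 0.4095 0.3239] tq [ 0.429 -0.022  0.028] F [ 0.01  0.49 -3.84] 0.1521831998476997 53.481146693229675
```

Request:
arm_command(
  steps=[
    [1.31, 0, 0, 0, 0],
    [1.31, 0, 0, 0, 0],
  ],
)

```text
time_s: 8.73
position: [0.4054, 0.4095, 0.3239]
tool_rot: [-3.142, 0.0, 1.57]
force: [-0.7, 0.7, -3.6]
opening: 0.157
gripper_force: 40.2
```

```bash
python3 look.py
```

```text
8.7333 [0.4054 0.4095 0.3239] tq [ 0.452  0.046 -0.007] F [-0.7   0.69 -3.59] 0.15731891033233086 40.21265387535095
```

Request:
arm_command(
  steps=[
    [1.33, 0, 0, 0, 0],
    [1.33, 0, 0, 0, 0],
  ],
)

```text
time_s: 8.9
position: [0.4054, 0.4095, 0.3239]
tool_rot: [3.142, 0.0, 1.57]
force: [0.5, -0.3, -1.7]
opening: 0.159
gripper_force: 31.2
```

```bash
python3 look.py
```

```text
8.9 [0.4054 0.4095 0.3239] tq [ 0.289 -0.009  0.019] F [ 0.52 -0.33 -1.72] 0.15940147116302042 31.210175156593323
```

Request:
arm_command(
  steps=[
    [1.345, 0, 0, 0, 0],
    [1.345, 0, 0, 0, 0],
  ],
)

```text
time_s: 9.07
position: [0.4054, 0.4094, 0.3239]
tool_rot: [-3.142, 0.0, 1.57]
force: [-0.2, -0.6, -4.0]
opening: 0.156
gripper_force: 24.8
```

```bash
python3 look.py
```

```text
9.0667 [0.4054 0.4094 0.3239] tq [0.141 0.023 0.043] F [-0.2  -0.62 -4.  ] 0.15635193361738056 24.77570950984955
```

Torque fell from 0.43 to 0.29 and then 0.14 N m, so the pot is swinging. I'll check it.

Request:
arm_command(
  steps=[
    [1.345, 0, 0, 0, 0],
    [1.345, 0, 0, 0, 0],
  ],
)

```text
time_s: 9.23
position: [0.4054, 0.4095, 0.3238]
tool_rot: [-3.142, -0.0, 1.57]
force: [0.4, 1.1, -4.3]
opening: 0.159
gripper_force: 27.1
```

```bash
python3 look.py p2
```

```text
9.2333 [0.4054 0.4095 0.3238] tq [ 0.486  0.019 -0.031] F [ 0.36  1.14 -4.31] 0.1591152589395246 27.145716547966003
```

View pics/p2.png

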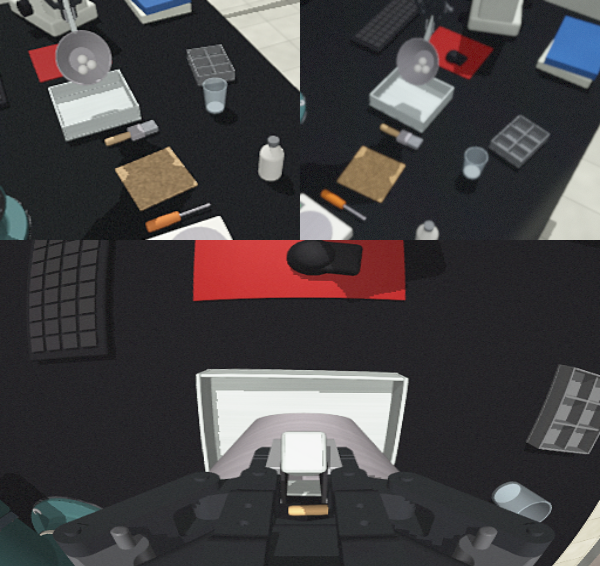

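The pot is tilted about 50° with the balls still inside. The pivot works, so I'll loosen a little more.

Request:
arm_command(
  steps=[
    [1.345, 0, 0, 0, 0],
    [1.355, 0, 0, 0, 0],
    [1.355, 0, 0, 0, 0],
  ],
)

```text
time_s: 9.63
position: [0.4054, 0.4095, 0.3239]
tool_rot: [-3.142, 0.0, 1.57]
force: [0.3, -0.5, -2.9]
opening: 0.161
gripper_force: 22.3
```

```bash
python3 look.py
```

```text
9.6333 [0.4054 0.4095 0.3239] tq [0.13  0.037 0.036] F [ 0.33 -0.54 -2.85] 0.16144069355293103 22.318581640720367
```

Request:
arm_command(
  steps=[
    [1.36, 0, 0, 0, 0],
    [1.36, 0, 0, 0, 0],
    [1.36, 0, 0, 0, 0],
  ],
)

```text
time_s: 9.88
position: [0.4054, 0.4095, 0.3239]
tool_rot: [3.142, 0.0, 1.57]
force: [-0.5, 0.6, -3.2]
opening: 0.159
gripper_force: 19.8
```

```bash
python3 look.py p3
```

```text
9.8833 [0.4054 0.4095 0.3239] tq [0.123 0.03  0.033] F [-0.49  0.59 -3.18] 0.1585793400121949 19.79725420475006
```

View pics/p3.png

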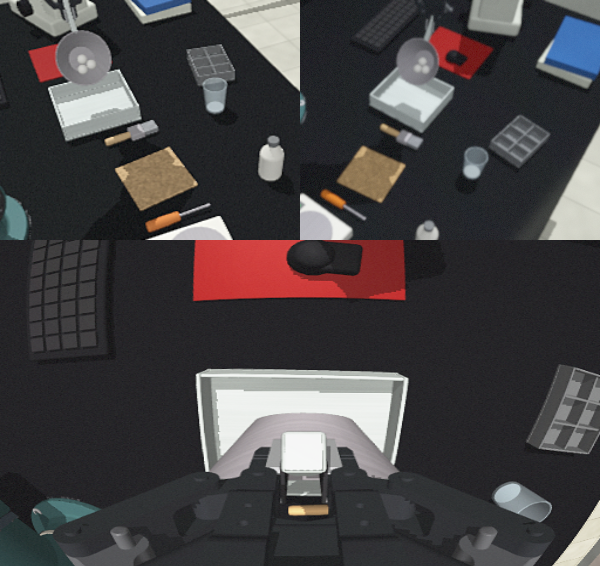

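```bash
cat > tilt.py <<'E'
from h import *
from bench import env,cams
s=env.observe();p=s["position"];print(round(s["time_s"],2),np.round(p,3),"tq",round(s["torque"][0],3),"Fz",round(s["force"][2],2),round(s["gripper_force"],1))
yaw=s["tool_rot"][2];u=np.array([np.cos(yaw),np.sin(yaw)])
for n in("scene","side"):
    f=cams.grab_frame(n);P=cloud(f);d=P[...,:2]-p[:2];a=d@u;b=d@[-u[1],u[0]];z=P[...,2]-(p[2]-.054)
    m=(abs(b)<.075)&(a<-.005)&(a>-.21)&(z>-.21)&(z<.03)&(P[...,2]>.058)
    if m.any():
        q=np.c_[a[m],z[m]];i=np.argmax(np.hypot(*q.T)*(abs(b[m])<.03));r=np.hypot(*q[i])
        print(n,"far pt",np.round(q[i],3),"tilt deg",round(np.degrees(np.arctan2(-q[i,1],-q[i,0])+np.arctan2(.012,.197)),1),"minz",round(q[:,1].min(),3))
    hsv=cv2.cvtColor(f["pixels"],cv2.COLOR_RGB2HSV)
    # bumps in tray: inside floor, height 10..32 mm above the bench
    t=(abs(P[...,0]-.406)<.1)&(abs(P[...,1]-.326)<.09)&(P[...,2]>.013)&(P[...,2]<.045)
    t=cv2.morphologyEx(t.astype(np.uint8),cv2.MORPH_OPEN,np.ones((3,3)))
    k,l,st,c=cv2.connectedComponentsWithStats(t)
    print("  tray bumps",[(int(st[i,4]),np.round(np.median(P[l==i],0),3).tolist(),round(float(P[l==i][:,2].max()),3)) for i in range(1,k) if st[i,4]>15])
E
python3 tilt.py
```

```text
10.03 [0.405 0.409 0.324] tq 0.196 Fz -3.22 19.8
scene far pt [-0.111 -0.162] tilt deg 59.0 minz -0.167
  tray bumps []
side far pt [-0.111 -0.163] tilt deg 59.2 minz -0.166
  tray bumps []
```

Request:
arm_command(
  steps=[
    [1.37, 0, 0, 0, 0],
    [1.37, 0, 0, 0, 0],
  ],
)

```text
time_s: 10.3
position: [0.4054, 0.4095, 0.3239]
tool_rot: [-3.142, 0.0, 1.57]
force: [0.5, 0.6, -3.7]
opening: 0.163
gripper_force: 14.7
```

```bash
python3 tilt.py
```

```text
10.3 [0.405 0.409 0.324] tq 0.128 Fz -3.67 14.7
scene far pt [-0.113 -0.161] tilt deg 58.6 minz -0.166
  tray bumps []
side far pt [-0.111 -0.164] tilt deg 59.3 minz -0.164
  tray bumps []
```

Request:
arm_command(
  steps=[
    [1.378, 0, 0, 0, 0],
    [1.378, 0, 0, 0, 0],
  ],
)

```text
time_s: 10.57
position: [0.4054, 0.4095, 0.3239]
tool_rot: [3.142, 0.0, 1.57]
force: [-0.6, 0.5, -3.9]
opening: 0.163
gripper_force: 10.8
```

```bash
python3 tilt.py
```

```text
10.57 [0.405 0.409 0.324] tq 0.108 Fz -3.89 10.8
scene far pt [-0.105 -0.168] tilt deg 61.4 minz -0.168
  tray bumps []
side far pt [-0.103 -0.169] tilt deg 62.2 minz -0.169
  tray bumps []
```

Request:
arm_command(
  steps=[
    [1.383, 0, 0, 0, 0],
    [1.383, 0, 0, 0, 0],
  ],
)

```text
time_s: 10.83
position: [0.4054, 0.4095, 0.3239]
tool_rot: [-3.142, 0.0, 1.57]
force: [-0.4, 0.3, -3.3]
opening: 0.161
gripper_force: 8.4
```

```bash
python3 tilt.py
```

```text
10.83 [0.405 0.409 0.324] tq 0.106 Fz -3.32 8.4
scene far pt [-0.084 -0.18 ] tilt deg 68.4 minz -0.18
  tray bumps []
side far pt [-0.078 -0.183] tilt deg 70.2 minz -0.183
  tray bumps []
```

Request:
arm_command(
  steps=[
    [1.386, 0, 0, 0, 0],
    [1.386, 0, 0, 0, 0],
  ],
)

```text
time_s: 11.1
position: [0.4054, 0.4095, 0.3239]
tool_rot: [3.142, 0.0, 1.57]
force: [-0.6, -0.2, -2.9]
opening: 0.16
gripper_force: 7.1
```

```bash
python3 tilt.py
```

```text
11.1 [0.405 0.409 0.324] tq 0.062 Fz -2.88 7.1
scene far pt [-0.053 -0.192] tilt deg 78.2 minz -0.192
  tray bumps []
side far pt [-0.066 -0.193] tilt deg 74.5 minz -0.193
  tray bumps []
```

Request:
arm_command(
  steps=[
    [1.386, 0, 0, 0, 0],
    [1.386, 0, 0, 0, 0],
    [1.386, 0, 0, 0, 0],
    [1.386, 0, 0, 0, 0],
  ],
)

```text
time_s: 11.53
position: [0.4054, 0.4095, 0.3239]
tool_rot: [3.141, -0.0, 1.57]
force: [-0.2, -1.4, -2.4]
opening: 0.166
gripper_force: 7.2
```

```bash
python3 tilt.py; python3 look.py p4
```

```text
11.53 [0.405 0.409 0.324] tq -0.063 Fz -2.39 7.2
scene far pt [-0.041 -0.196] tilt deg 81.6 minz -0.196
  tray bumps [(45, [0.414, 0.332, 0.027], 0.035), (48, [0.384, 0.271, 0.025], 0.032), (47, [0.414, 0.282, 0.027], 0.035)]
side far pt [-0.045 -0.195] tilt deg 80.3 minz -0.195
  tray bumps [(43, [0.406, 0.335, 0.025], 0.034), (43, [0.407, 0.277, 0.026], 0.033), (28, [0.376, 0.264, 0.029], 0.032)]
11.6333 [0.4054 0.4095 0.3239] tq [-0.028  0.003  0.036] F [ 1.27  0.62 -2.34] 0.16289344717161322 7.248299494385719
```

View pics/p4.png

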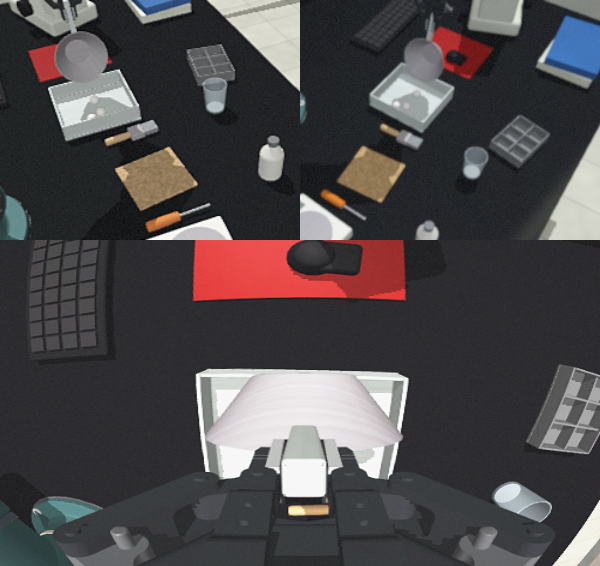

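All three balls lie in the tray (scene-view bumps at about (0.38–0.41, 0.27–0.33), tops near 33 mm) and the pot hangs empty at about 81°. I'll regrip firmly, raise it and carry it to the mat.

Request:
arm_command(
  steps=[
    [1.25, 0, 0, 0, 0],
    [1.25, 0, 0, 0, 0],
    [1.25, 0, 0, -0.5, 0],
    [1.25, 0, 0, -1.5, 0],
    [1.25, 0, 0, -3, 0],
    [1.25, 0, 0, -4.5, 0],
    [1.25, 0, 0, -5.5, 0],
    [1.25, 0, 0, -6, 0],
  ],
  force=60,
)

```text
time_s: 12.45
position: [0.4055, 0.4096, 0.3855]
tool_rot: [3.14, -0.001, 1.57]
force: [-0.3, 0.6, -2.8]
opening: 0.157
gripper_force: 41.7
```

Request:
arm_command(
  steps=[
    [1.25, -1, 0, 0, 0],
    [1.25, -2.5, 0, 0, 0],
    [1.25, -5, 0, 0, 0],
    [1.25, -8, 0, 0, 0],
    [1.25, -11, -0.2, 0, 0],
    [1.25, -14, -0.3, 0, 0],
    [1.25, -17, -0.4, 0, 0],
    [1.25, -20, -0.4, 0, 0],
  ],
)

```text
time_s: 13.12
position: [0.4002, 0.2077, 0.3833]
tool_rot: [-3.141, 0.0, 1.57]
force: [1.5, -1.1, -1.9]
opening: 0.155
gripper_force: 41.8
```

Request:
arm_command(
  steps=[
    [1.25, -3, 0, 0, 0.1],
    [1.25, -6, 0, 0, 0.2],
    [1.25, -9, 0, 0, 0.3],
    [1.25, -12, -0.2, 0, 0.4],
    [1.25, -15, -0.3, 0, 0.5],
    [1.25, -18, -0.4, 0, 0.6],
    [1.25, -21, -0.4, 0, 0.7],
    [1.25, -24, -0.4, 0, 0.8],
  ],
)

```text
time_s: 13.78
position: [0.3959, -0.0321, 0.3834]
tool_rot: [-3.141, 0.0, 0.765]
force: [0.8, 0.6, -2.6]
opening: 0.153
gripper_force: 41.7
```

Request:
arm_command(
  steps=[
    [1.25, 0, 0, 0, 0.1],
    [1.25, 0, 0, 0, 0.2],
    [1.25, 0, 0, 0, 0.3],
    [1.25, 0, 0, 0, 0.38],
    [1.25, 0, 0, 0, 0.42],
    [1.25, 0, 0, 0, 0.42],
    [1.25, 0, 0, 0, 0.42],
  ],
)

```text
time_s: 14.37
position: [0.3964, -0.0306, 0.3835]
tool_rot: [-3.141, 0.0, 0.351]
force: [0.3, 0.2, -2.6]
opening: 0.155
gripper_force: 42.0
```

```bash
python3 tilt.py; python3 -c "
from bench import env;s=env.observe();print(s['tool_rot'],s['joint_positions'])"
```

```text
14.37 [ 0.396 -0.031  0.384] tq -0.009 Fz -2.64 42.0
scene far pt [-0.006 -0.064] tilt deg 88.2 minz -0.163
  tray bumps [(45, [0.412, 0.354, 0.027], 0.035), (47, [0.414, 0.269, 0.027], 0.034)]
side far pt [-0.045 -0.194] tilt deg 80.3 minz -0.194
  tray bumps [(43, [0.406, 0.351, 0.024], 0.032)]
[-3.14147528e+00  2.41183204e-04  3.51210691e-01] [-2.82446323e-01  2.82594912e-02 -1.21421503e-01  1.42137919e+00
 -4.82139513e-05  2.50793566e+00]
```

Request:
arm_command(
  steps=[
    [1.25, 0, 0.3, 1, 0],
    [1.25, 0, 0.6, 3, 0],
    [1.25, 0, 0.6, 6, 0],
    [1.25, 0, 0.6, 9, 0],
    [1.25, 0, 0.6, 11, 0],
    [1.25, 0, 0.6, 11.8, 0],
    [1.36, 0, 0.6, 11.8, 0],
    [1.36, 0, 0.6, 11.8, 0],
  ],
)

```text
time_s: 15.13
position: [0.3992, -0.0362, 0.2666]
tool_rot: [3.141, -0.0, 0.35]
force: [0.6, -0.9, -2.1]
opening: 0.162
gripper_force: 21.2
```

```bash
python3 tilt.py|head -2
```

```text
15.13 [ 0.399 -0.036  0.267] tq -0.013 Fz -2.05 21.2
scene far pt [-0.005 -0.066] tilt deg 88.8 minz -0.152
```

Request:
arm_command(
  steps=[
    [1.36, 0, 0, 1, 0],
    [1.36, 0.3, 0, 1.8, 0],
    [1.36, 1.2, 0, 2.2, 0],
    [1.36, 2.4, 0, 2.6, 0],
    [1.36, 3.6, 0, 3, 0],
    [1.36, 3.6, 0, 3, 0],
  ],
)

```text
time_s: 15.73
position: [0.4355, -0.0234, 0.2363]
tool_rot: [3.141, -0.003, 0.35]
force: [2.0, 2.2, 6.1]
opening: 0.157
gripper_force: 21.1
```

```bash
python3 tilt.py
```

```text
15.73 [ 0.436 -0.023  0.236] tq 0.337 Fz 6.07 21.1
scene far pt [-0.006 -0.075] tilt deg 88.6 minz -0.124
  tray bumps [(45, [0.413, 0.355, 0.026], 0.034), (43, [0.413, 0.268, 0.026], 0.035)]
side far pt [-0.006 -0.089] tilt deg 89.6 minz -0.124
  tray bumps [(43, [0.405, 0.351, 0.025], 0.032), (35, [0.407, 0.269, 0.027], 0.033)]
```

Request:
arm_command(
  steps=[
    [1.36, 1, 0, 0.4, 0],
    [1.36, 2, 0, 0.8, 0],
    [1.36, 3, 0, 1.3, 0],
    [1.36, 4.3, 0, 1.7, 0],
    [1.36, 5.7, 0, 2.3, 0],
    [1.36, 7.1, 0, 2.9, 0],
    [1.36, 7.1, 0, 2.9, 0],
  ],
)

```text
time_s: 16.42
position: [0.5021, 0.0013, 0.2056]
tool_rot: [-3.142, -0.001, 0.35]
force: [2.3, 0.3, 4.9]
opening: 0.163
gripper_force: 18.4
```

```bash
sed -i 's/>.058/>.009/; s/-.326)<.09)/-.326)<.098)/' tilt.py; python3 tilt.py; python3 look.py p5
```

```text
16.42 [0.502 0.001 0.206] tq 0.216 Fz 4.95 18.4
scene far pt [-0.146 -0.131] tilt deg 45.3 minz -0.143
  tray bumps [(33, [0.388, 0.421, 0.028], 0.043), (128, [0.46, 0.419, 0.029], 0.044), (40, [0.412, 0.356, 0.028], 0.037), (48, [0.414, 0.27, 0.025], 0.033)]
side far pt [-0.15  -0.127] tilt deg 43.9 minz -0.143
  tray bumps [(291, [0.425, 0.419, 0.03], 0.045), (42, [0.405, 0.352, 0.024], 0.032), (35, [0.407, 0.27, 0.027], 0.033)]
16.5167 [0.5006 0.0009 0.2065] tq [ 0.175 -0.861 -0.013] F [3.03 1.08 2.4 ] 0.16304967651272873 18.192484080791473
```

View pics/p5.png

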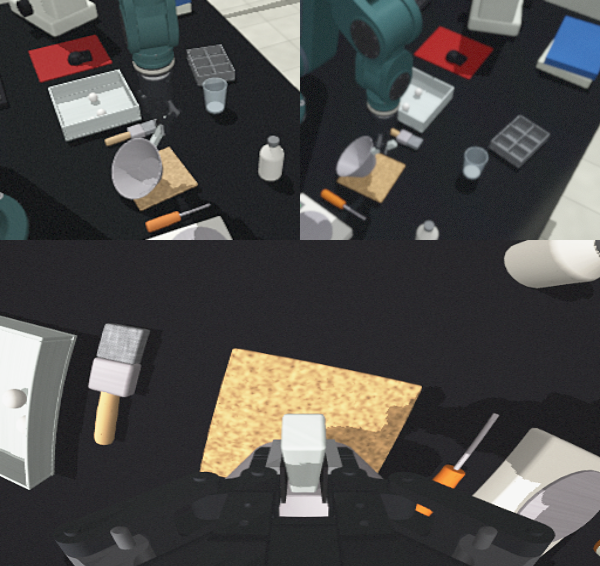

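Request:
arm_command(
  steps=[
    [1.36, 1, 0, 0.6, 0],
    [1.36, 1.8, 0, 1.1, 0],
    [1.36, 2.7, 0, 1.8, 0],
    [1.36, 3.5, 0, 2.5, 0],
    [1.36, 4.3, 0, 3.3, 0],
    [1.36, 5, 0, 4.2, 0],
    [1.36, 5.7, 0, 5, 0],
    [1.36, 6.3, 0, 5.8, 0],
  ],
)

```text
time_s: 17.33
position: [0.5589, 0.0224, 0.1475]
tool_rot: [-3.141, 0.001, 0.35]
force: [-1.3, -0.8, -0.5]
opening: 0.161
gripper_force: 16.4
```

```bash
python3 tilt.py
```

```text
17.33 [0.559 0.022 0.147] tq -0.339 Fz -0.53 16.4
scene far pt [-0.176 -0.084] tilt deg 29.0 minz -0.084
  tray bumps [(75, [0.479, 0.418, 0.03], 0.045)]
side far pt [-0.191 -0.034] tilt deg 13.5 minz -0.084
  tray bumps [(185, [0.455, 0.418, 0.03], 0.045), (40, [0.384, 0.419, 0.027], 0.04), (28, [0.356, 0.421, 0.03], 0.041), (20, [0.329, 0.421, 0.028], 0.038), (43, [0.405, 0.35, 0.026], 0.034), (35, [0.407, 0.269, 0.027], 0.033)]
```

Request:
arm_command(
  steps=[
    [1.36, 0.4, 0, 0.8, 0],
    [1.36, 0.8, 0, 1.6, 0],
    [1.36, 1.2, 0, 2.3, 0],
    [1.36, 1.6, 0, 3, 0],
    [1.36, 1.8, 0, 3.4, 0],
    [1.36, 1.9, 0, 3.7, 0],
    [1.36, 1.9, 0, 3.7, 0],
  ],
)

```text
time_s: 18.02
position: [0.5768, 0.0287, 0.1114]
tool_rot: [-3.141, -0.0, 0.35]
force: [-0.8, -0.5, -0.1]
opening: 0.164
gripper_force: 16.5
```

```bash
cat > rim.py <<'E'
from h import *
from bench import env,cams
s=env.observe();print(round(s["time_s"],2),np.round(s["position"],4),"tq",np.round(s["torque"],3),"F",np.round(s["force"],2),round(s["gripper_force"],1))
for n in("scene","side"):
    f=cams.grab_frame(n);P=cloud(f);z=P[...,2]
    m=(abs(P[...,0]-.46)<.1)&(abs(P[...,1]+.013)<.1)&(z>.04)&(z<.1)&(np.hypot(P[...,0]-.46,P[...,1]+.013)>.060)
    q=P[m];r=np.hypot(q[:,0]-.46,q[:,1]+.013);q=q[(r<.085)&(q[:,2]>.055)]
    if len(q)<20: print(n,len(q));continue
    A=np.c_[q[:,:2],np.ones(len(q))];co=np.linalg.lstsq(A,q[:,2],rcond=None)[0]
    (cx,cy),rr=cv2.minEnclosingCircle((q[:,:2]*1000).astype(np.float32))
    print(n,len(q),"rim z med/max",np.median(q[:,2]).round(3),q[:,2].max().round(3),"slope deg",np.degrees(co[:2]).round(1),"circle",round(cx),round(cy),round(rr))
E
python3 rim.py
```

```text
18.02 [0.5768 0.0287 0.1114] tq [ 0.018 -0.034  0.   ] F [-0.82 -0.52 -0.05] 16.5
scene 381 rim z med/max 0.065 0.073 slope deg [-0.6 -1.3] circle 467 -12 77
side 416 rim z med/max 0.064 0.073 slope deg [-1.6 -1.3] circle 467 -13 78
```

The pot sits level, centred at about (0.464, −0.013) on the mat and carrying its own weight. I'll release it and withdraw upwards.

Request:
arm_command(
  steps=[
    [1.4, 0, 0, 0, 0],
    [1.6, 0, 0, 0, 0],
    [2.5, 0, 0, 0, 0],
    [4, 0, 0, 0, 0],
    [5, 0, 0, 0, 0],
    [5, 0, 0, 0, 0],
    [5, 0, 0, 0, 0],
  ],
)

```text
time_s: 18.7
position: [0.5766, 0.0286, 0.1119]
tool_rot: [3.142, -0.0, 0.35]
force: [-0.6, -1.3, -0.6]
opening: 0.588
gripper_force: 0.0
```

Request:
arm_command(
  steps=[
    [5, 0, 0, -1, 0],
    [5, 0, 0, -3, 0],
    [5, 0, 0, -6, 0],
    [5, 0, 0, -9, 0],
    [5, 0, 0, -12, 0],
    [5, 0, 0, -15, 0],
    [5, 0, 0, -18, 0],
    [5, 0, 0, -20, 0],
  ],
)

```text
time_s: 19.37
position: [0.5765, 0.0287, 0.3157]
tool_rot: [3.14, -0.003, 0.35]
force: [1.2, -0.2, -0.1]
opening: 0.583
gripper_force: 0.0
```

Request:
arm_command(
  steps=[
    [5, 3, 5, 0, 0],
    [5, 5, 9, 0, 0],
    [5, 5, 12, 0, 0],
    [5, 5, 15, 0, 0],
    [5, 5, 18, 0, 0],
    [5, 5, 20, 0, 0],
    [5, 5, 20, 0, 0],
    [5, 5, 20, 0, 0],
  ],
)

```text
time_s: 20.03
position: [0.692, -0.1431, 0.3119]
tool_rot: [-3.141, 0.0, 0.348]
force: [-0.4, -0.2, -0.4]
opening: 0.586
gripper_force: 0.0
```

```bash
python3 rim.py; python3 tilt.py | grep tray; python3 - <<'E'
from bench import cams
import numpy as np,cv2
f=cams.grab_frame("side")["pixels"];g=cams.grab_frame("scene")["pixels"]
cv2.imwrite("pics/end.png",np.hstack([cv2.resize(f[80:320,100:320],None,fx=1.8,fy=1.8),cv2.resize(g[40:280,130:340],None,fx=1.8,fy=1.8)])[...,::-1])
E
```

```text
20.03 [ 0.692  -0.1431  0.3119] tq [ 0.013  0.038 -0.021] F [-0.36 -0.18 -0.36] 0.0
scene 398 rim z med/max 0.064 0.073 slope deg [ 0.6 -1.1] circle 467 -12 77
side 426 rim z med/max 0.063 0.071 slope deg [-0.5 -1.2] circle 467 -14 79
  tray bumps []
  tray bumps [(206, [0.443, 0.418, 0.029], 0.044), (26, [0.361, 0.421, 0.032], 0.041), (43, [0.406, 0.351, 0.024], 0.033), (35, [0.407, 0.269, 0.027], 0.032)]
```

View pics/end.png

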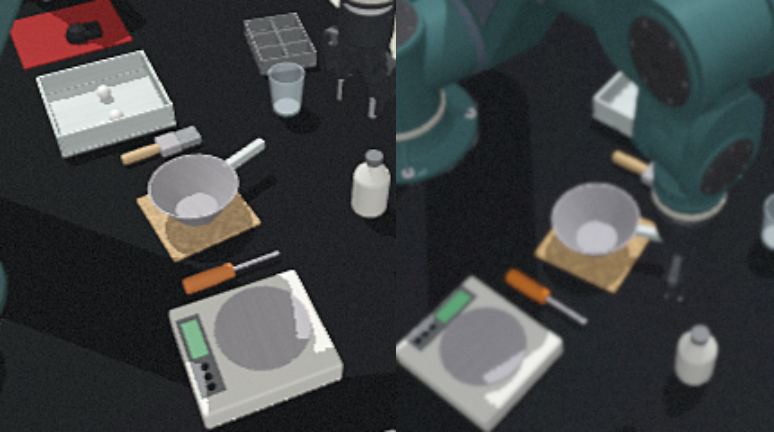

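The pot is upright on the mat and the bystanders look untouched. Only two balls are visible from here, so I'll check for the third near the tray wall from above with the wrist camera.

Request:
arm_command(
  steps=[
    [5, -1.5, -6.4, 0, 0],
    [5, -3, -12.8, 0, 0],
    [5, -4.6, -19.2, 0, 0],
    [5, -6.1, -25.6, 0, 0],
    [5, -7.6, -32, 0, 0],
    [5, -9.2, -38.4, 0, 0],
    [5, -12.3, -51.2, -2, 0],
    [5, -12.3, -51.2, -2, 0],
  ],
)

```text
time_s: 21.0
position: [0.5062, 0.1373, 0.3182]
tool_rot: [3.142, -0.0, 0.35]
force: [1.3, 0.2, -0.2]
opening: 0.587
gripper_force: 0.0
```

Request:
arm_command(
  steps=[
    [5, -3, -13, 0, 0],
    [5, -3, -13, 0, 0],
    [5, -3, -13, 0, 0],
    [5, -3, -13, 0, 0],
    [5, -3, -13, 0, 0],
  ],
)

```text
time_s: 21.42
position: [0.434, 0.2482, 0.3184]
tool_rot: [-3.14, -0.001, 0.357]
force: [0.5, -0.5, -0.5]
opening: 0.583
gripper_force: 0.0
```

```bash
python3 - <<'E'
from h import *
from bench import env,cams
from scipy.spatial.transform import Rotation as R
s=env.observe();f=cams.grab_frame("wrist");print(s["position"],s["tool_rot"])
v,u=np.mgrid[:384,:512];x=(u-f["cx"])/f["fx"];y=(v-f["cy"])/f["fy"];th=np.hypot(x,y);k=np.tan(th)/np.maximum(th,1e-9)
z=f["range_z"];Pc=np.stack([x*k*z,y*k*z,z],-1);T=f["tool_from_camera"]
P=(Pc@T[:3,:3].T+T[:3,3])@R.from_euler("xyz",s["tool_rot"]).as_matrix().T+s["position"];P[z<=0]=np.nan
t=(abs(P[...,0]-.406)<.103)&(abs(P[...,1]-.326)<.093)&(P[...,2]>.012)&(P[...,2]<.06)
t=cv2.morphologyEx(t.astype(np.uint8),cv2.MORPH_OPEN,np.ones((3,3)))
n,l,st,c=cv2.connectedComponentsWithStats(t)
for i in range(1,n):
    if st[i,4]>60: q=P[l==i];print(st[i].tolist(),q.min(0).round(3),q.max(0).round(3))
m=(abs(P[...,0]-.406)<.08)&(abs(P[...,1]-.326)<.08);print("floor",np.nanmedian(P[m][:,2]))
np.savez("w2.npz",P=P,px=f["pixels"])
E
```

```text
[0.43402061 0.24820486 0.31840067] [-3.14031998e+00 -6.64474595e-04  3.56934929e-01]
[128, 68, 28, 60, 637] [0.433 0.406 0.012] [0.509 0.419 0.051]
[236, 97, 57, 25, 251] [0.504 0.233 0.015] [0.509 0.302 0.052]
[160, 148, 21, 22, 358] [0.395 0.346 0.015] [0.421 0.372 0.034]
[221, 169, 21, 22, 357] [0.394 0.262 0.015] [0.422 0.288 0.033]
[230, 198, 21, 21, 352] [0.364 0.238 0.016] [0.39  0.265 0.034]
floor 0.3026414028392771
```

All three balls are in the tray, resting on the floor with tops at 33–34 mm. I'll hand in.

```bash
python3 -c "
from bench import env;print(env.close_job())"
```

```text
the job is handed in; nothing more can be done
None
```

The job is handed in: all three balls are in the tray, the empty pot stands upright near the centre of the cork mat, and the last pictures showed nothing else on the bench moved.

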